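Pin a hinged pie mould shut and keep it pinched

ROBOT

A 6-joint arm with a two-finger parallel gripper is mounted at the origin on a cart in front of the work surface, level with it; the furniture and walls round the work are solid. World frame = base frame: x ahead of the robot, y to its left, z up, the work surface at z = 0. Lengths are in m, angles in rad, forces in N, time in s.
With the tool pointing down it reaches from about 0.3 to 0.85 m from the base axis. Payload 5.4 kg.
Tool frame: the origin (TCP) lies at the very end of the fingers, on their centre line; the grasp point (between the pads) lies 19 mm behind it; z points along the fingers, y is the direction in which the jaws open and shut (so a half turn about z gives the same grasp; the last joint's range is limited). The gripper opens to 85 mm and grips with 20 to 120 N. Pads are 22 mm wide; open, the fingers measure 114 mm over their backs; the gripper's body (76 mm by 85 mm) begins 54 mm behind the grasp point. The pads swing forward as they close: fully open they stand 13 mm farther back than shut.
Start: joints at [-1.335, 0.158, 1.597, -0, 1.386, -0.21], TCP at [0.248, -0.519, 0.231] pointing down, gripper open.
Joint ranges: [-2.91, 2.91], [-0.94, 2.29], [0.18, 2.7], [-1.29, 4.43], [0.17, 2.64], [-3, 3]. Speed limits (rad/s): [2.57, 2.57, 3.14, 3.14, 3.14, 3.14].

INTERFACE

Orientations are given as a rotation vector (axis times angle).
In Python, from workcell import ctrl, get_image gives the robot as it stands. The module is installed in compiled form; this text tells all that it offers.
- The arm moves only by the tool send_rows, never from a script. Its arguments are lists of equal length, an entry for each row: "rotation": the turn, a rotation vector about the tool's x, y, z in units of 6 degrees (1.0 is 6 degrees), a list of three; "offset": the shift along the tool's x, y, z in units of 25 mm (1.0 is 25 mm), a list of three; "claw": the finger opening in mm, from 0 to 85.4. In form: {"rotation": [[ax, ay, az], ...], "offset": [[tx, ty, tz], ...], "claw": [claw, ...]}. A call has 1 to 12 rows; each row shifts and turns the commanded pose from where the row before left it, along the tool's axes as they then stand; what a row does not reach is not made up. A row lasts 1/12 s, in which the tool goes at most 41.7 mm and 7.16 degrees, less where a joint would pass 70% of its speed; a pose out of reach is approached as far as the arm can. A call is refused whole if a number of a shift passes 1 or a number of a turn 1, either way. A call with a gripper value outside its range is refused whole. The fingers move at their own pace and stop on an object; the grip force is fixed at half the most. Time passes only in rows, so rows that do not move let the fingers close. It gives the time, the measured TCP pose, the force and the opening at its end, in the units of the state.
- ctrl.observe(): the state, without advancing time (a new reading comes with each control period).
- get_image(name): name is "side" or "top"; returns a dict with "img" (400x640x3 uint8, blue, green, red), "K" (3x3 intrinsics, pixels), "cam_to_world" (4x4, takes a point from camera to world coordinates). Camera axes: x right, y up, looking along -z (the intrinsics and any distortion apply to the point x, -y, -z); pixel columns grow to the right and rows downward; lengths in m; the calibration is good to about 2 mm. A picture is of the moment at which its call begins. There is no depth.
- ctrl.sign_off(): hands the job in, once; it reports no verdict.
The state is a dict: "time_s": time; "q": joint angles; "joint_vel": joint speeds; "joint_torque": joint torques, N m; "ee_pos": TCP position; "tcp_rot": TCP orientation; "wrist_force": force on the tool from outside, world axes, zero at the start; "moment": the same for the moment, N m; "gripper_width": finger opening in m.
Only numpy, scipy, OpenCV 4.12 (cv2) and the standard library are available. Lean on these libraries where they do the work, as an engineer would, in place of code of your own. Each camera call takes 0.05 s, during which the arm holds its last target. There are 200 camera calls.

TASK

Swing the open half of the hinged pie mould fully shut, then take the red-headed locking pin out of its white stand and push it fully home, down through the aligned holes of both halves. Last, let go of the pin, pinch the mould's two blue closing tabs together between the fingers and finish like that, still holding them pressed firmly together. Do not disturb the jar, shaker, timer, pastry ring, small tub or lid standing around it.

Things in the scene. Friction and masses are not known exactly. Their poses are not given: they have to be found in the camera images.
- mould: the aluminium pie mould, a round open ring 110 mm across and 60 mm high, split into two halves and screwed to the table on a dark base plate (5 mm thick; disc 140 mm across plus a tongue 36 mm wide). It cannot move. Origin: ring's axis at the table top. Axes when unturned: x along the parting line, from the closing end (lugs, tabs; toward the robot, at -x) to the vertical hinge (at x = +65 mm); y toward the fixed half; z up. The swinging half lies on the -y side when shut
- swing_half (a joint): angle of the swinging half about the vertical hinge at the mould's far end: 0 = fully shut against its stop, positive = open (its closing end swings toward the mould's -y), at most 1.1 rad. Stiff: stays where it is left; 1.5 to 2 N at its tab moves it
- hinge_axis (a point): point on the vertical hinge axis, 65 mm from the ring's axis along the mould's +x, 63 mm above the table
- swing_tab_mid (a point): centre of the blue closing tab on the swinging half: an upright plate 32 mm long (its x, radially from the hinge), 7 mm thick (its y), 38 mm tall, from 44 to 82 mm above the table; moves with that half, 173 mm from the hinge axis; -y is its outer face, to push on. Shut, the tabs stand side by side 2 mm apart, 16 mm thick together. Nothing stands beside the tabs on either outer side
- fixed_tab_mid (a point): centre of the same blue tab on the fixed half; its axes are the mould's, +y is its outer face; 38 mm farther from the ring than the pin hole
- upper_hole (a point): centre of the hole mouth on top of the swinging half's lug (26 mm square, 18 mm thick, top 46 mm above the table), 12 mm vertical through hole with a 1.5 mm chamfer
- lower_hole (a point): centre of the hole mouth on top of the fixed half's lug (26 mm square, top 27 mm above the table), 12 mm vertical hole 22 mm deep; lies right under upper_hole when the mould is shut. z up
- pin_head (a point): mid-height of the red head of the locking pin: head 18 mm across, 40 mm tall, upright; under it a steel shaft 10 mm across and 34 mm long with a tapered tip. z along the pin, up; this point is 54 mm above the tip. 60 g. At the start the pin stands loosely in the stand, head resting on it. Home, the underside of the head rests on the upper lug (this point 66 mm above the table)
- pin_tip (a point): lower end of the pin, 34 mm below the underside of its head; home, it is 15 mm below lower_hole's mouth
- pin_stand: white plastic stand fixed to the table, 48 mm square and 40 mm high on a 64 mm foot, with one vertical 12 mm hole in the middle holding the pin; origin at the centre of its underside. Fixed equipment along the back, outside the working area: grey scale (106 mm tall), tape dispenser, tub, spray bottles
- jar_pepper: bystander, to be left alone: spice jar with yellow cap, 45 mm across, 100 mm tall; origin at the centre of its underside, loose
- salt_shaker: bystander, to be left alone: clear shaker with grey domed top, 44 mm across, 90 mm tall; origin at the centre of its underside, loose
- ring_cutter_l: bystander, to be left alone: tinned pastry ring, 65 mm across, 42 mm tall; origin at the centre of its underside, loose
- kitchen_timer: bystander, to be left alone: round red and white timer, 65 mm across, 46 mm tall; origin at the centre of its underside, loose
- tub_lid: bystander, to be left alone: white plastic lid lying flat, 118 mm across, 11 mm thick; origin at the centre of its underside, loose
- glue_tub_0: bystander, to be left alone: small white tub with orange cap, 33 mm across, 72 mm tall; origin at the centre of its underside, loose
- pin: the locking pin as a whole; origin at its tip, z up along it

How it is judged:
By the outcome, as a careful person would: the job done as asked, in the order asked, and still so for the second after the job is handed in, while the arm keeps its last pose, push and grip.
It also fails if it takes over 58 s, if anything falls off the work surface, if the arm or the gripper's body presses on something with over 40 N, if the wrist force passes 120 N, or if a joint passes its speed limit or range.

## Working session

There is one attempt and no reset: what is moved stays moved. The work goes in short steps, Python scripts to look and compute and a tool call to move; the robot and the scene stay as the last step left them, time stands still between calls to the robot, and variables do not carry over. Pictures are saved under pics/ and viewed, about 8 in all and at most 12, crops included, and the job is handed in when it is done.

Besides the shell and the picture viewer there is one more tool, called after "Emit:" as name(argument=value, ...), one argument or row to a line, values as JSON. send_rows: Moves the arm, as the interface text tells. Its arguments: {"type":"object","properties":{"rotation":{"type":"array","items":{"type":"array","items":{"type":"number"}}},"offset":{"type":"array","items":{"type":"array","items":{"type":"number"}}},"claw":{"type":"array","items":{"type":"number"}}},"required":["rotation","offset","claw"]}

```bash
mkdir -p pics; ls
cat > h.py <<'E'
import numpy as np, cv2
from workcell import ctrl, get_image
def snap(n,f):
    d=get_image(n); cv2.imwrite(f'pics/{f}.png',d['img']); np.savez(f'pics/{f}.npz',**d); return d
def ray(d,u,v):
    K=d['K'];M=d['cam_to_world']
    c=np.array([(u-K[0,2])/K[0,0],-(v-K[1,2])/K[1,1],-1.0])
    return M[:3,3],M[:3,:3]@c
def onz(d,u,v,z):
    o,r=ray(d,u,v); return o+r*(z-o[2])/r[2]
def proj(d,p):
    M=d['cam_to_world'];c=M[:3,:3].T@(np.array(p)-M[:3,3]);K=d['K']
    return K[0,0]*c[0]/-c[2]+K[0,2], K[1,1]*-c[1]/-c[2]+K[1,2]
def load(f): return dict(np.load(f'pics/{f}.npz'))
E
python3 - <<'E'
from h import *
np.set_printoptions(precision=4,suppress=True)
for n in('top','side'):
    d=snap(n,n+'0');print({k:v for k,v in d.items() if k!='img'})
print(ctrl.observe())
E
```

```text
pics
{'K': array([[382.1169,   0.    , 321.3756],
       [  0.    , 382.1169, 199.9192],
       [  0.    ,   0.    ,   1.    ]]), 'cam_to_world': array([[ 0.0098,  0.9964, -0.0841,  0.4258],
       [-0.9999,  0.0087, -0.0132, -0.0522],
       [-0.0124,  0.0842,  0.9964,  1.2528],
       [ 0.    ,  0.    ,  0.    ,  1.    ]])}
{'K': array([[475.6543,   0.    , 325.0326],
       [  0.    , 475.6543, 198.806 ],
       [  0.    ,   0.    ,   1.    ]]), 'cam_to_world': array([[-0.9964,  0.0384, -0.0754,  0.4048],
       [-0.0826, -0.6344,  0.7686,  1.3053],
       [-0.0183,  0.7721,  0.6353,  1.1884],
       [ 0.    ,  0.    ,  0.    ,  1.    ]])}
{'time_s': 0.1, 'q': array([-1.3351,  0.159 ,  1.5981, -0.    ,  1.3862, -0.2101]), 'joint_vel': array([ 0.0015, -0.002 , -0.0037,  0.0008,  0.0003, -0.    ]), 'joint_torque': array([  0.    , -39.699 , -33.2338,  -0.0002,   0.0042,   0.    ]), 'ee_pos': array([ 0.2478, -0.5183,  0.2304]), 'tcp_rot': array([-3.0622, -0.6942,  0.0001]), 'wrist_force': array([-0.2237,  0.7609,  0.7606]), 'moment': array([0.0497, 0.0203, 0.0369]), 'gripper_width': 0.08554045183739321}
```

View pics/top0.png

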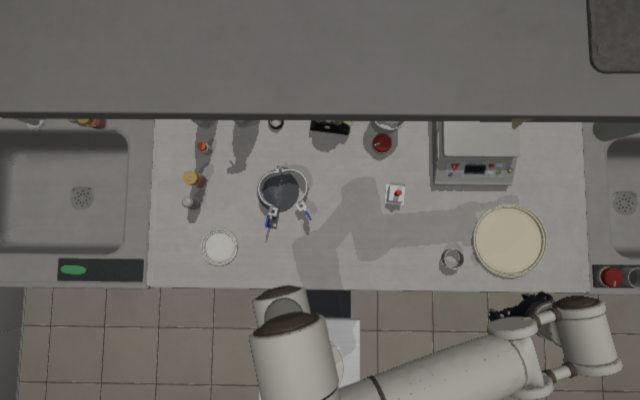

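View pics/side0.png

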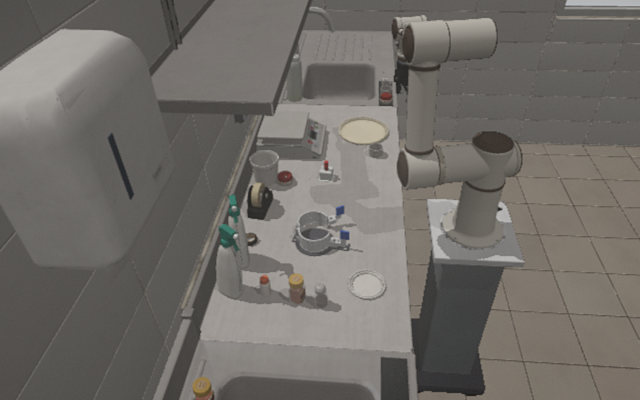

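The top view shows the mould near (283,190), with its blue tabs at (267,222) and (307,215). The stand with the pin is at (396,195). The side view agrees, with tabs at (340,211) and (345,236) and the pin at (326,167). Next I'll measure with colour masks and an enlarged crop.

Run:
```python
from h import *
np.set_printoptions(precision=4,suppress=True)
t=load('top0');s=load('side0')
def blobs(d,roi,f):
    x0,y0,x1,y1=roi;im=d['img'][y0:y1,x0:x1];hsv=cv2.cvtColor(im,cv2.COLOR_BGR2HSV)
    m=f(hsv).astype(np.uint8);n,l,st,c=cv2.connectedComponentsWithStats(m)
    return [(st[i,4],c[i]+[x0,y0],st[i,:4]+[x0,y0,0,0]) for i in range(1,n) if st[i,4]>3]
blue=lambda h:(abs(h[...,0].astype(int)-115)<15)&(h[...,1]>110)&(h[...,2]>50)
red=lambda h:((h[...,0]<8)|(h[...,0]>172))&(h[...,1]>130)&(h[...,2]>60)
for n,d,r1,r2 in(('top',t,(250,150,330,250),(380,170,415,215)),('side',s,(290,190,370,260),(315,155,340,185))):
    print(n,'blue');[print(b, onz(d,*b[1],.063)) for b in blobs(d,r1,blue)]
    print(n,'red');[print(b, onz(d,*b[1],.06)) for b in blobs(d,r2,red)]
a=cv2.resize(t['img'][150:250,245:345],None,fx=6,fy=6,interpolation=cv2.INTER_CUBIC)
cv2.imwrite('pics/c1.png',a)
b=cv2.resize(s['img'][185:265,285:365],None,fx=6,fy=6,interpolation=cv2.INTER_CUBIC)
cc=np.zeros((600,200,3),np.uint8)
cv2.imwrite('pics/c2.png',b)
```

```text
top blue
(np.int32(15), array([307.3333, 214.3333]), array([305, 211,   6,   8])) [0.4808 0.007  0.063 ]
(np.int32(33), array([267.    , 221.9394]), array([265, 217,   5,  10])) [0.4559 0.1324 0.063 ]
top red
(np.int32(21), array([397.6667, 192.7143]), array([395, 191,   6,   5])) [ 0.5512 -0.2749  0.06  ]
side blue
(np.int32(9), array([339.7778, 207.    ]), array([337, 206,   6,   3])) [ 0.4808 -0.0128  0.063 ]
(np.int32(10), array([344.1, 231.4]), array([341, 230,   8,   3])) [0.4584 0.1152 0.063 ]
side red
(np.int32(7), array([325.7143, 162.    ]), array([325, 161,   3,   3])) [ 0.5557 -0.2982  0.06  ]
```

View pics/c1.png

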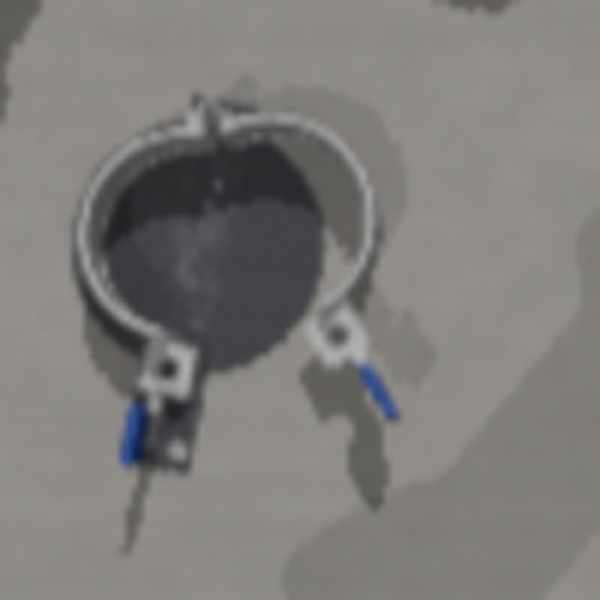

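The enlarged top crop shows these points in full-image pixels:
- hinge: about (279.2,169.7)
- fixed lug hole: (273,211.7)
- swing lug hole: (301.3,205.5)
- tabs: (267.3,222) and (308.2,215)

View pics/c2.png

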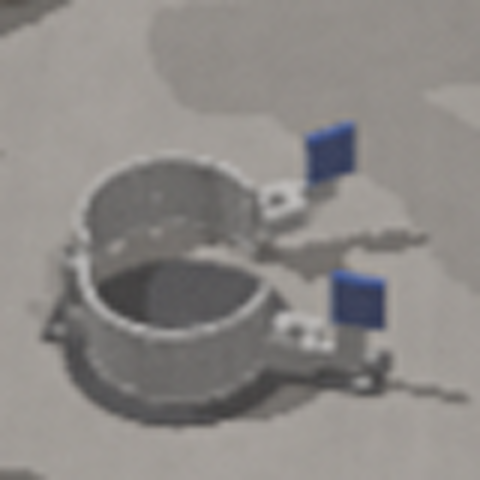

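Run:
```python
from h import *
from scipy.optimize import least_squares
np.set_printoptions(precision=4,suppress=True)
t=load('top0');s=load('side0')
H=onz(t,279.2,169.7,.063);L=onz(t,273,211.7,.027);U=onz(t,301.3,205.5,.046);F=onz(t,267.2,222,.066);S=onz(t,308,215,.07)
print(H,L,U,F,S)
def model(p):
    x,y,a,th=p
    R=lambda b:np.array([[np.cos(b),-np.sin(b)],[np.sin(b),np.cos(b)]])
    h=np.array([x,y])
    return h, h+R(a)@[-135,0], h+R(a+th)@[-135,0], h+R(a)@[-173,4.5], h+R(a+th)@[-173,-4.5]
ob=[1e3*v[:2] for v in(H,L,U,F,S)]
r=least_squares(lambda p:np.concatenate([m-o for m,o in zip(model(p),ob)]),[600,90,-.1,.6])
print(r.x,r.fun.reshape(-1,2))
for n,v,z in zip('HLUFS',model(r.x),(63,27,46,82,82)): print(n,v,proj(s,np.r_[v,z]/1e3),proj(t,np.r_[v,z]/1e3))
p=onz(t,397.5,193.5,.08);print('pin',p,proj(s,p))
i=t['img'];cv2.imwrite('pics/c3.png',np.hstack([cv2.resize(i[175:215,377:417],(400,400),interpolation=3),cv2.resize(s['img'][150:190,306:346],(400,400),interpolation=3)]))
```

```text
[0.6206 0.0974 0.063 ] [0.4899 0.1193 0.027 ] [0.5094 0.0273 0.046 ] [0.4556 0.1313 0.066 ] [0.4784 0.0045 0.07  ]
[623.4806  97.6513  -0.1676   0.7152] [[ 2.8843  0.2024]
 [ 0.4987  0.8334]
 [-1.1354  0.0766]
 [-1.9818 -0.3308]
 [-0.2658 -0.7816]]
H [623.4806  97.6513] (np.float64(297.08342893125405), np.float64(225.87619871405366)) (np.float64(279.1533633597886), np.float64(168.79354384655863))
L [490.3715 120.1676] (np.float64(334.7774083837773), np.float64(239.51216910516635)) (np.float64(272.7445359083038), np.float64(211.54272348400605))
U [508.2235  27.3604] (np.float64(331.53172096021217), np.float64(217.49615416718117)) (np.float64(301.2707261210104), np.float64(205.85739206595485))
F [453.6543 130.9425] (np.float64(345.3097202437264), np.float64(230.56113196058027)) (np.float64(266.49132737549553), np.float64(222.509355154051))
S [478.1238   3.7329] (np.float64(340.26691709276855), np.float64(205.98556715978864)) (np.float64(308.0684195717635), np.float64(214.9133581482017))
pin [ 0.5467 -0.2706  0.08  ] (np.float64(327.2905599788583), np.float64(161.92292913928873))
```

View pics/c3.png

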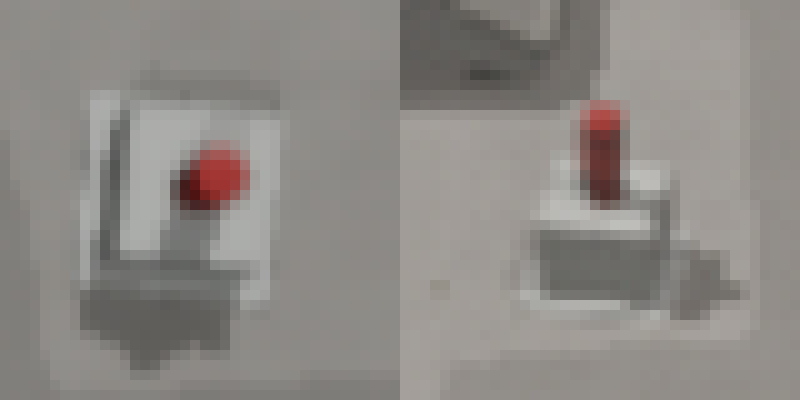

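Run:
```python
from h import *
from scipy.optimize import least_squares
np.set_printoptions(precision=2,suppress=True)
t=load('top0');s=load('side0')
pp=lambda d,v,z:np.array(proj(d,np.r_[v,z]/1e3))
R=lambda b:np.array([[np.cos(b),-np.sin(b)],[np.sin(b),np.cos(b)]])
def res(p):
    h=p[:2];a,th=p[2:]
    L=h+R(a)@[-135,0];U=h+R(a+th)@[-135,0];F=h+R(a)@[-173,4.5];S=h+R(a+th)@[-173,-4.5]
    return np.concatenate([.5*(pp(t,h,63)-[278.8,169.3]),pp(t,L,27)-[272.6,211.3],pp(t,U,46)-[300.9,205.1],pp(t,F,63)-[267.0,221.9],pp(t,S,70)-[307.6,214.6],
      pp(s,F,82)-[344.3,230.4],pp(s,S,82)-[339.9,206.3],pp(s,U,46)-[331.8,217.9]])
r=least_squares(res,[623,98,-.167,.71]);print(r.x,r.fun.reshape(-1,2))
h=r.x[:2];a,th=r.x[2:]
print('L',h+R(a)@[-135,0],'U',h+R(a+th)@[-135,0],'F',h+R(a)@[-173,4.5],'S',h+R(a+th)@[-173,-4.5],'Sshut',h+R(a)@[-173,-4.5])
q=least_squares(lambda p:np.r_[pp(t,p[:2],80)-[398.6,192.2],pp(s,p[:2],80)-[325.9,161.3]],[548,-270]);print('pin',q.x,q.fun)
```

```text
[625.3   98.14  -0.17   0.71] [[ 0.1  -0.54]
 [-0.09 -0.34]
 [-0.1   0.37]
 [ 0.18  0.15]
 [ 0.08  0.16]
 [ 0.44  0.31]
 [ 0.06 -0.01]
 [-0.63 -0.14]]
L [492.24 120.95] U [509.43  28.87] F [455.55 131.81] S [479.12   5.51] Sshut [454.03 122.94]
pin [ 551.41 -274.13] [ 0.02 -0.22  0.29  0.09]
```

Emit:
send_rows(
  rotation=[
    [0,0,0],
    [0,0,0],
    [0,0,0],
    [0,0,0],
    [0,0,0],
    [0,0,0],
    [0,0,0],
    [0,0,0],
    [0,0,0],
    [0,0,0],
    [0,0,0],
    [0,0,0],
  ],
  offset=[
    [0.5,-0.4,0],
    [0.98,-0.75,0],
    [0.98,-0.75,0],
    [0.98,-0.75,0],
    [0.98,-0.75,0],
    [0.98,-0.75,0],
    [0.98,-0.75,0],
    [0.98,-0.75,0],
    [0.98,-0.75,0],
    [0.98,-0.75,0],
    [0.98,-0.75,0],
    [0.98,-0.75,0],
  ],
  claw=[0,0,0,0,0,0,0,0,0,0,0,0],
)

```text
time_s: 1.1
ee_pos: [0.4093, -0.2004, 0.231]
tcp_rot: [-3.064, -0.694, 0.0]
wrist_force: [0.4, -0.5, -0.1]
gripper_width: 0.0
```

```bash
cat > w.py <<'E'
import sys; from h import *
from scipy.spatial.transform import Rotation as Ro
# usage: w.py [x y z yaw]... in mm/rad -> tool-frame deltas in units; turn applied evenly is not considered (use yaw per row)
np.set_printoptions(precision=3,suppress=True)
o=ctrl.observe();p=o['ee_pos']*1e3;R=Ro.from_rotvec(o['tcp_rot']).as_matrix()
yaw=np.arctan2(R[1,0],R[0,0]);print('t',o['time_s'],'pos',p,'yaw',yaw,'zdir',R[:,2],'F',o['wrist_force'],'w',o['gripper_width']*1e3)
v=np.array(sys.argv[1:],float)
for x,y,z,w in v.reshape(-1,4):
    t=np.array([x,y,z]);print('units',R.T@(t-p)/25,'turn z',-np.degrees(w-yaw)/6)
    R=Ro.from_euler('z',w-yaw).as_matrix()@R;p=t;yaw=w
E
python3 w.py 502 -26 231 .5 502 -26 50 .5
```

```text
t 1.1 pos [ 409.315 -200.447  230.975] yaw 0.44564741695918875 zdir [-0.  0. -1.] F [ 0.387 -0.468 -0.086] w 0.04961377311191654
units [ 6.353 -4.698  0.   ] turn z -0.5190289356454698
units [0.001 0.003 7.24 ] turn z -0.0
```

Emit:
send_rows(
  rotation=[
    [0,0,0],
    [0,0,0],
    [0,0,0],
    [0,0,0],
    [0,0,-0.5],
    [0,0,0],
    [0,0,0],
    [0,0,0],
    [0,0,0],
    [0,0,0],
    [0,0,0],
  ],
  offset=[
    [0.9,-0.67,0],
    [0.9,-0.67,0],
    [0.9,-0.67,0],
    [0.9,-0.67,0],
    [0.9,-0.67,0],
    [0.9,-0.67,0],
    [0.9,-0.67,0],
    [0,0,0.9],
    [0,0,0.9],
    [0,0,0.9],
    [0,0,0.9],
  ],
  claw=[0,0,0,0,0,0,0,0,0,0,0],
)

```text
time_s: 2.02
ee_pos: [0.4977, -0.0267, 0.14]
tcp_rot: [-3.044, -0.775, 0.001]
wrist_force: [0.1, 0.1, 0.4]
gripper_width: -0.0003
```

```bash
python3 w.py 502 -26 130 .5 502 -26 50 .5; python3 -c "
import numpy as np
for th in (.83,.7,.6,.5,.4,.3,.2,.1,.05,0):
    a=th-.17;c,s=np.cos(a),np.sin(a);print(th,a,625.3-173*c+22.5*s,98.1-173*s-22.5*c)"
```

```text
t 2.0167 pos [497.731 -26.667 139.993] yaw 0.49884725970782495 zdir [-0.  0. -1.] F [0.108 0.133 0.418] w -0.26877216607512777
units [0.163 0.058 0.4  ] turn z -0.011007858936051268
units [0.001 0.001 3.2  ] turn z -0.0
0.83 0.6599999999999999 502.42647312035797 -25.744040600094753
0.7 0.5299999999999999 487.40887697805533 -8.770427115020649
0.6 0.42999999999999994 477.42851836090205 5.529621812061624
0.5 0.32999999999999996 468.92564270847356 20.754603358299068
0.4 0.23 461.98520794361184 36.75239454079147
0.3 0.12999999999999998 456.67656059628473 53.36315071821005
0.2 0.03 453.05274291598124 70.42090270561603
0.1 -0.07 451.1499628910881 87.75521508369437
0.05 -0.12000000000000001 450.85058133328045 96.47201755427105
0 -0.17 450.98723247063856 105.19288913312519
```

Emit:
send_rows(
  rotation=[
    [0,0,0],
    [0,0,0],
    [0,0,0],
    [0,0,0],
    [0,0,0],
    [0,0,0],
    [0,0,0],
    [0,0,0],
    [0,0,0],
  ],
  offset=[
    [0.16,0.05,0.9],
    [0,0,0.9],
    [0,0,0.9],
    [0,0,0.8],
    [0,0,0],
    [-0.07,-0.36,0],
    [-0.07,-0.36,0],
    [-0.07,-0.36,0],
    [0,0,0],
  ],
  claw=[0,0,0,0,0,0,0,0,0],
)

```text
time_s: 2.77
ee_pos: [0.4842, -0.0037, 0.055]
tcp_rot: [3.044, 0.776, 0.002]
wrist_force: [-0.5, 0.3, -0.1]
gripper_width: 0.0003
```

```bash
python3 w.py 484.3 -4.6 50 .5; python3 -c "
from h import *
d=snap('top','t1');cv2.imwrite('pics/c4.png',cv2.resize(d['img'][150:250,245:345],(600,600),interpolation=3))"
```

```text
t 2.7667 pos [484.248  -3.729  54.961] yaw 0.49952813782133276 zdir [ 0.002 -0.    -1.   ] F [-0.493  0.281 -0.104] w 0.32780588718390036
units [-0.015  0.031  0.198] turn z -0.004505951891580114
```

View pics/c4.png

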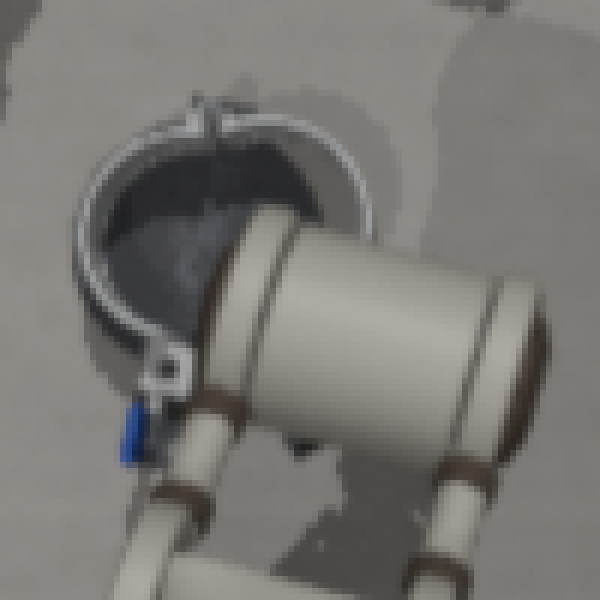

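The arm hides the tab from above, so I'll follow the arc around the hinge and use the force readings.

Emit:
send_rows(
  rotation=[
    [0,0,0.48],
    [0,0,0.48],
    [0,0,0.48],
    [0,0,0.48],
    [0,0,0.48],
    [0,0,0.48],
    [0,0,0.48],
    [0,0,0.48],
  ],
  offset=[
    [-0.036,-0.347,0],
    [-0.036,-0.347,0],
    [-0.036,-0.347,0],
    [-0.036,-0.347,0],
    [-0.036,-0.347,0],
    [-0.036,-0.347,0],
    [-0.036,-0.347,0],
    [-0.036,-0.347,0],
  ],
  claw=[0,0,0,0,0,0,0,0],
)

```text
time_s: 3.48
ee_pos: [0.4562, 0.058, 0.0546]
tcp_rot: [3.137, 0.147, 0.001]
wrist_force: [-0.6, -1.7, 0.5]
gripper_width: -0.0002
```

Emit:
send_rows(
  rotation=[
    [0,0,0.48],
    [0,0,0.48],
    [0,0,0.48],
  ],
  offset=[
    [-0.036,-0.347,0],
    [-0.036,-0.347,0],
    [-0.036,-0.347,0],
  ],
  claw=[0,0,0],
)

```text
time_s: 3.73
ee_pos: [0.4521, 0.084, 0.0544]
tcp_rot: [3.14, -0.089, 0.001]
wrist_force: [-0.7, -1.7, 0.3]
gripper_width: -0.0002
```

```bash
python3 w.py 450.98 105.2 50 -.17
```

```text
t 3.7333 pos [452.074  83.994  54.442] yaw -0.05683919263115591 zdir [ 0.    -0.001 -1.   ] F [-0.7   -1.654  0.274] w -0.21556250136612498
units [-0.092 -0.845  0.177] turn z 1.0806061114212788
```

Contact shows 1.7 N, as expected. Now I'll finish slowly.

Emit:
send_rows(
  rotation=[
    [0,0,0.4],
    [0,0,0.3],
    [0,0,0.3],
    [0,0,0],
  ],
  offset=[
    [-0.03,-0.3,0],
    [-0.02,-0.2,0],
    [-0.02,-0.15,0],
    [0,0,0],
  ],
  claw=[0,0,0,0],
)

```text
time_s: 4.07
ee_pos: [0.4519, 0.1007, 0.0543]
tcp_rot: [3.132, -0.25, 0.001]
wrist_force: [0.7, 0.1, -0.7]
gripper_width: 0.0001
```

Emit:
send_rows(
  rotation=[
    [0,0,0.1],
    [0,0,0],
  ],
  offset=[
    [0,-0.08,0],
    [0,-0.06,0],
  ],
  claw=[0,0],
)

```text
time_s: 4.23
ee_pos: [0.4525, 0.1035, 0.0542]
tcp_rot: [3.13, -0.266, 0.001]
wrist_force: [-0.4, -1.5, 1.9]
gripper_width: -0.0004
```

Emit:
send_rows(
  rotation=[
    [0,0,0],
    [0,0,0],
  ],
  offset=[
    [0,-0.06,0],
    [0,0,0],
  ],
  claw=[0,0],
)

```text
time_s: 4.4
ee_pos: [0.4528, 0.1052, 0.054]
tcp_rot: [-3.13, 0.266, -0.001]
wrist_force: [-0.1, -0.6, 0.9]
gripper_width: -0.0002
```

```bash
python3 w.py 450.98 105.2 50 -.17
```

```text
t 4.4 pos [452.821 105.201  53.997] yaw -0.16966895652921657 zdir [ 0. -0. -1.] F [-0.078 -0.566  0.909] w -0.22077105510057207
units [-0.073  0.012  0.16 ] turn z 0.0031612322852089445
```

Emit:
send_rows(
  rotation=[
    [0,0,0],
    [0,0,0],
  ],
  offset=[
    [0,-0.06,0],
    [0,-0.06,0],
  ],
  claw=[0,0],
)

```text
time_s: 4.57
ee_pos: [0.4532, 0.1081, 0.0539]
tcp_rot: [3.13, -0.267, 0.0]
wrist_force: [-1.9, -1.9, 0.5]
gripper_width: -0.0003
```

Emit:
send_rows(
  rotation=[
    [0,0,0],
    [0,0,0],
  ],
  offset=[
    [0,-0.06,0],
    [0,0,0],
  ],
  claw=[0,0],
)

```text
time_s: 4.73
ee_pos: [0.4533, 0.1086, 0.0539]
tcp_rot: [3.128, -0.265, -0.001]
wrist_force: [-2.2, -6.8, 3.1]
gripper_width: -0.0001
```

Emit:
send_rows(
  rotation=[
    [0,0,0],
    [0,0,0],
  ],
  offset=[
    [0,-0.06,0],
    [0,0,0],
  ],
  claw=[0,0],
)

```text
time_s: 4.9
ee_pos: [0.4533, 0.1087, 0.0539]
tcp_rot: [3.125, -0.263, -0.002]
wrist_force: [-3.7, -14.3, 4.3]
gripper_width: 0.0
```

Emit:
send_rows(
  rotation=[
    [0,0,0],
    [0,0,0],
    [0,0,0],
    [0,0,0],
    [0,0,0],
    [0,0,0],
    [0,0,0],
    [0,0,0],
  ],
  offset=[
    [0,0.6,0],
    [0,0.6,0],
    [0,0,-0.9],
    [0,0,-0.9],
    [0,0,-0.9],
    [0,0,-0.9],
    [0,0,-0.9],
    [0,0,-0.9],
  ],
  claw=[0,0,0,0,0,0,0,0],
)

```text
time_s: 5.57
ee_pos: [0.4485, 0.0819, 0.1899]
tcp_rot: [-3.13, 0.267, -0.001]
wrist_force: [0.8, 1.1, -0.1]
gripper_width: -0.0001
```

Emit:
send_rows(
  rotation=[
    [0,0,0],
    [0,0,0],
    [0,0,0],
    [0,0,0],
    [0,0,0],
    [0,0,0],
    [0,0,0],
    [0,0,0],
    [0,0,0],
    [0,0,0],
    [0,0,0],
    [0,0,0],
  ],
  offset=[
    [0.46,0.94,0],
    [0.46,0.94,0],
    [0.46,0.94,0],
    [0.46,0.94,0],
    [0.46,0.94,0],
    [0.46,0.94,0],
    [0.46,0.94,0],
    [0.46,0.94,0],
    [0.46,0.94,0],
    [0.46,0.94,0],
    [0.46,0.94,0],
    [0.46,0.94,0],
  ],
  claw=[0,0,0,40,40,40,40,40,40,40,40,40],
)

```text
time_s: 6.57
ee_pos: [0.5373, -0.2208, 0.1886]
tcp_rot: [-3.13, 0.267, -0.001]
wrist_force: [0.5, 0.2, 1.0]
gripper_width: 0.0398
```

```bash
python3 w.py 551.4 -274.1 190 -.17 551.4 -274.1 56 -.17; python3 -c "
from h import *
d=snap('top','t2');e=snap('side','s2');cv2.imwrite('pics/c5.png',np.hstack([cv2.resize(d['img'][180:240,255:315],(400,400),interpolation=3),cv2.resize(e['img'][200:260,300:360],(400,400),interpolation=3)]))"
```

```text
t 6.5667 pos [ 537.318 -220.82   188.608] yaw -0.17006642162903457 zdir [ 0.001  0.    -1.   ] F [0.504 0.244 1.004] w 39.782375933989606
units [ 0.916  2.005 -0.056] turn z -0.0006342798353439601
units [-0.002  0.003  5.36 ] turn z -0.0
```

View pics/c5.png

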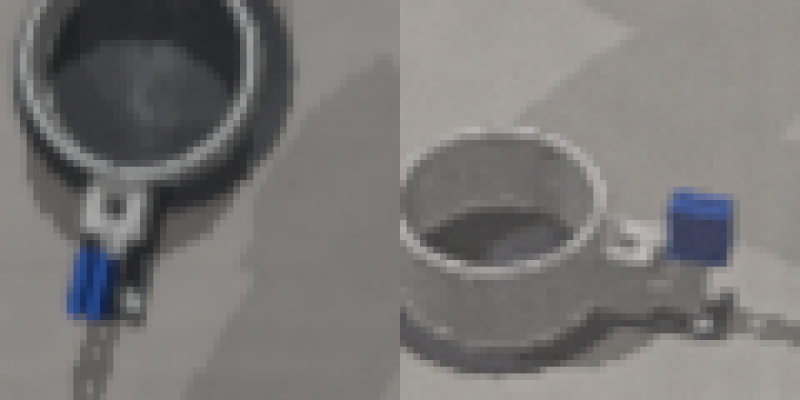

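Emit:
send_rows(
  rotation=[
    [0,0,0],
    [0,0,0],
    [0,0,0],
    [0,0,0],
    [0,0,0],
    [0,0,0],
    [0,0,0],
  ],
  offset=[
    [0.3,0.67,0],
    [0.3,0.67,0],
    [0.3,0.65,0],
    [0,0,0],
    [0,0,0.8],
    [0,0,0.8],
    [0,0,0],
  ],
  claw=[40,40,40,40,40,40,40],
)

```text
time_s: 7.25
ee_pos: [0.5483, -0.2695, 0.1442]
tcp_rot: [-3.125, 0.265, 0.011]
wrist_force: [-0.9, 0.0, -0.3]
gripper_width: 0.0401
```

```bash
python3 w.py 551.4 -274.1 56 -.17; python3 -c "
from h import *
from scipy.optimize import least_squares
np.set_printoptions(precision=2,suppress=True)
t=load('t2');s=load('s2')
def dark(d,u,v,n=3):
    g=cv2.cvtColor(d['img'],6).astype(float);u0,v0=int(round(u)),int(round(v))
    w=g[v0-n:v0+n+1,u0-n:u0+n+1];print(w.astype(int));w=np.clip(np.median(w)-w-10,0,None);y,x=np.mgrid[-n:n+1,-n:n+1]
    return u0+(w*x).sum()/w.sum(),v0+(w*y).sum()/w.sum()
a=dark(t,271.8,210.3,2);b=dark(s,334.1,235.6,2);print(a,b)
pp=lambda d,v,z:np.array(proj(d,np.r_[v,z]/1e3))
for A,B in((a,b),((271.8,210.3),(334.1,235.6))):
    print(onz(t,*A,.046)*1e3,onz(s,*B,.046)*1e3)
    q=least_squares(lambda p:np.r_[pp(t,p,46)-A,pp(s,p,46)-B],[492,121]);print(q.x,q.fun)
def blue(d,x0,y0,x1,y1):
    h=cv2.cvtColor(d['img'][y0:y1,x0:x1],40);m=(abs(h[...,0].astype(int)-115)<15)&(h[...,1]>90);y,x=np.nonzero(m);return len(x),x.mean()+x0,y.mean()+y0,x.min()+x0,x.max()+x0,y.min()+y0,y.max()+y0
print(blue(t,255,205,280,235),blue(s,330,220,360,250))
tm=onz(t,*blue(t,255,205,280,235)[1:3],.075)*1e3;print('tabs',tm)
"
```

```text
t 7.25 pos [ 548.264 -269.549  144.209] yaw -0.16947696345203656 zdir [-0.006  0.006 -1.   ] F [-0.866  0.032 -0.27 ] w 40.07034889846692
units [0.18  0.174 3.526] turn z 0.004994631121566322
[[120 112 111 113 118]
 [124  97  93 104 135]
 [115  79  67  91 148]
 [119  83  61  93 154]
 [144 119  99 126 161]]
[[133 158 182 185 179]
 [126 129 143 161 177]
 [126 112 109 140 170]
 [169 156 149 163 185]
 [153 160 166 178 185]]
(np.float64(271.8292682926829), np.float64(210.390243902439)) (np.float64(333.0218579234973), np.float64(235.53551912568307))
[493.   120.48  46.  ] [496.33 120.4   46.  ]
[494.52 120.51] [-0.   -0.48  0.52  0.04]
[493.28 120.57  46.  ] [492.59 120.49  46.  ]
[492.97 120.54] [ 0.01  0.1  -0.11  0.01]
(65, np.float64(268.55384615384617), np.float64(222.16923076923078), np.int64(265), np.int64(272), np.int64(217), np.int64(227)) (34, np.float64(344.7352941176471), np.float64(231.64705882352942), np.int64(341), np.int64(348), np.int64(229), np.int64(238))
tabs [454.93 125.69  75.  ]
```

Emit:
send_rows(
  rotation=[
    [0,0,0],
    [0,0,0],
    [0,0,0],
    [0,0,0],
    [0,0,0],
    [0,0,0],
    [0,0,0],
  ],
  offset=[
    [0.13,0.15,0],
    [0,0,0.7],
    [0,0,0.7],
    [0,0,0.7],
    [0,0,0.7],
    [0,0,0.6],
    [0,0,0],
  ],
  claw=[40,40,40,40,40,40,40],
)

```text
time_s: 7.83
ee_pos: [0.5522, -0.2756, 0.0619]
tcp_rot: [-3.128, 0.266, 0.005]
wrist_force: [-0.6, 0.8, -1.6]
gripper_width: 0.0402
```

```bash
python3 w.py 551.4 -274.1 56 -.17
```

```text
t 7.8333 pos [ 552.174 -275.576   61.936] yaw -0.16969140621720505 zdir [-0.003  0.003 -1.   ] F [-0.614  0.828 -1.61 ] w 40.17815905476069
units [-0.04  -0.052  0.238] turn z 0.0029468535563547085
```

Emit:
send_rows(
  rotation=[
    [0,0,0],
    [0,0,0],
    [0,0,0],
    [0,0,0],
    [0,0,0],
    [0,0,0],
    [0,0,0],
  ],
  offset=[
    [-0.03,-0.05,0.12],
    [0,0,0],
    [0,0,0],
    [0,0,0],
    [0,0,0],
    [0,0,0],
    [0,0,0],
  ],
  claw=[40,40,10,10,10,10,10],
)

```text
time_s: 8.42
ee_pos: [0.5538, -0.2754, 0.0626]
tcp_rot: [3.13, -0.267, 0.004]
wrist_force: [0.4, 3.2, 6.3]
gripper_width: 0.0154
```

```bash
python3 w.py 551.4 -274.1 56 -.17
```

```text
t 8.4167 pos [ 553.809 -275.366   62.593] yaw -0.16988690683346458 zdir [ 0.002 -0.    -1.   ] F [0.442 3.185 6.276] w 15.438143341711113
units [-0.104 -0.034  0.263] turn z 0.0010799601890417439
```

```bash
python3 -c "
from h import *
d=snap('top','t3');e=snap('side','s3');cv2.imwrite('pics/c6.png',np.hstack([cv2.resize(d['img'][165:225,367:427],(400,400),interpolation=3),cv2.resize(e['img'][140:190,301:351],(400,400),interpolation=3)]))"; python3 w.py
```

```text
t 8.5167 pos [ 553.79  -275.346   62.587] yaw -0.16994739934695735 zdir [ 0.002 -0.    -1.   ] F [1.388 3.897 6.856] w 15.702579265990176
```

View pics/c6.png

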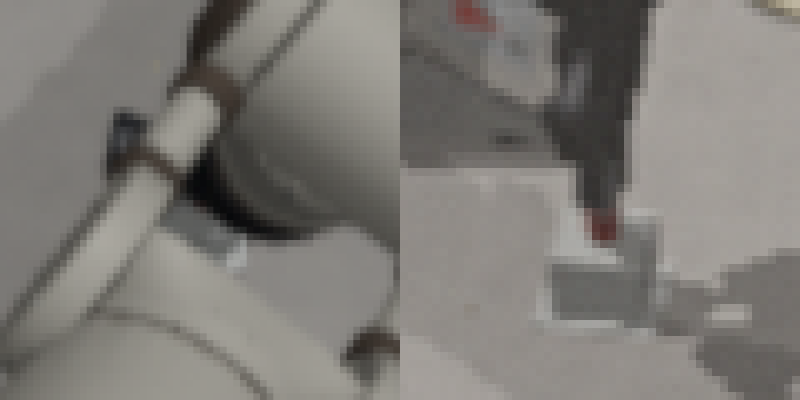

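Emit:
send_rows(
  rotation=[
    [0,0,0],
    [0,0,0],
    [0,0,0],
    [0,0,0],
    [0,0,0],
    [0,0,0],
    [0,0,0],
    [0,0,0],
    [0,0,0],
    [0,0,0],
    [0,0,0],
  ],
  offset=[
    [0,0,-0.2],
    [0,0,-0.4],
    [0,0,-0.4],
    [0,0,-0.4],
    [0,0,-0.4],
    [0,0,-0.4],
    [0,0,-0.6],
    [0,0,-0.6],
    [0,0,-0.6],
    [0,0,-0.4],
    [0,0,0],
  ],
  claw=[10,10,10,10,10,10,10,10,10,10,10],
)

```text
time_s: 9.43
ee_pos: [0.554, -0.2767, 0.1744]
tcp_rot: [3.127, -0.266, 0.007]
wrist_force: [0.7, 0.5, 0.2]
gripper_width: 0.0155
```

```bash
python3 w.py 493.2 120.7 165 -.17; python3 -c "
from h import *
d=snap('top','t4');e=snap('side','s4');cv2.imwrite('pics/c7.png',np.hstack([cv2.resize(d['img'][165:225,367:427],(400,400),interpolation=3),cv2.resize(e['img'][120:180,296:356],(400,400),interpolation=3)]))"
```

```text
t 9.4333 pos [ 553.986 -276.662  174.386] yaw -0.1699328205304235 zdir [ 0.004 -0.004 -1.   ] F [0.719 0.536 0.197] w 15.515299003803673
units [ -5.086 -15.255   0.308] turn z 0.0006415166794436577
```

View pics/c7.png

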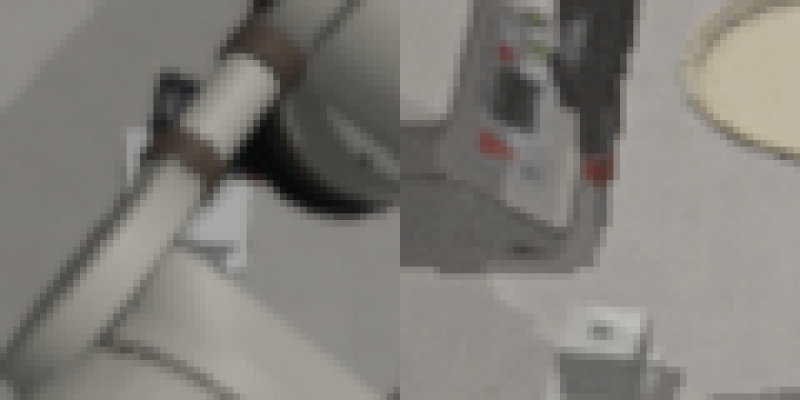

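The pin is out of the stand and held upright. In the crop its head is at about (600,168), and the empty stand hole is at (600,330). Next I'll carry it to the mould.

Emit:
send_rows(
  rotation=[
    [0,0,0],
    [0,0,0],
    [0,0,0],
    [0,0,0],
    [0,0,0],
    [0,0,0],
    [0,0,0],
    [0,0,0],
    [0,0,0],
    [0,0,0],
    [0,0,0],
  ],
  offset=[
    [-0.16,-0.48,0],
    [-0.32,-0.95,0],
    [-0.32,-0.95,0],
    [-0.32,-0.95,0],
    [-0.32,-0.95,0],
    [-0.32,-0.95,0],
    [-0.32,-0.95,0],
    [-0.32,-0.95,0],
    [-0.32,-0.95,0],
    [-0.32,-0.95,0],
    [-0.32,-0.95,0],
  ],
  claw=[10,10,10,10,10,10,10,10,10,10,10],
)

```text
time_s: 10.45
ee_pos: [0.5103, -0.0132, 0.1694]
tcp_rot: [-3.13, 0.266, 0.004]
wrist_force: [0.9, -0.1, -0.9]
gripper_width: 0.0158
```

Emit:
send_rows(
  rotation=[
    [0,0,0],
    [0,0,0],
    [0,0,0],
    [0,0,0],
    [0,0,0],
    [0,0,0],
    [0,0,0],
    [0,0,0],
    [0,0,0],
    [0,0,0],
  ],
  offset=[
    [-0.32,-0.95,0],
    [-0.32,-0.95,0],
    [-0.32,-0.95,0],
    [-0.32,-0.95,0],
    [-0.25,-0.75,0],
    [-0.1,-0.25,0],
    [0,0,0],
    [0,0,0.6],
    [0,0,0.6],
    [0,0,0],
  ],
  claw=[10,10,10,10,10,10,10,10,10,10],
)

```text
time_s: 11.28
ee_pos: [0.4896, 0.109, 0.1374]
tcp_rot: [3.129, -0.268, -0.01]
wrist_force: [0.1, -0.0, -1.9]
gripper_width: 0.0154
```

```bash
python3 w.py 493.2 120.7 130 -.17; python3 -c "
from h import *
d=snap('top','t5');e=snap('side','s5');o=ctrl.observe()['ee_pos'];print(proj(e,o-[0,0,.0226]),proj(e,o-[0,0,.0566]),proj(e,o))
cv2.imwrite('pics/c8.png',np.hstack([cv2.resize(d['img'][180:240,250:310],(400,400),interpolation=3),cv2.resize(e['img'][190:240,310:360],(400,400),interpolation=3)]))"
```

```text
t 11.2833 pos [489.646 109.026 137.404] yaw -0.17070421508306552 zdir [-0.006 -0.    -1.   ] F [ 0.067 -0.037 -1.921] w 15.370416672109188
units [ 0.063 -0.485  0.295] turn z -0.006724758688184707
(np.float64(334.51070640669747), np.float64(217.94789191003238)) (np.float64(334.56659537752773), np.float64(225.36449997859086)) (np.float64(334.47271756594847), np.float64(212.90667646754298))
```

View pics/c8.png

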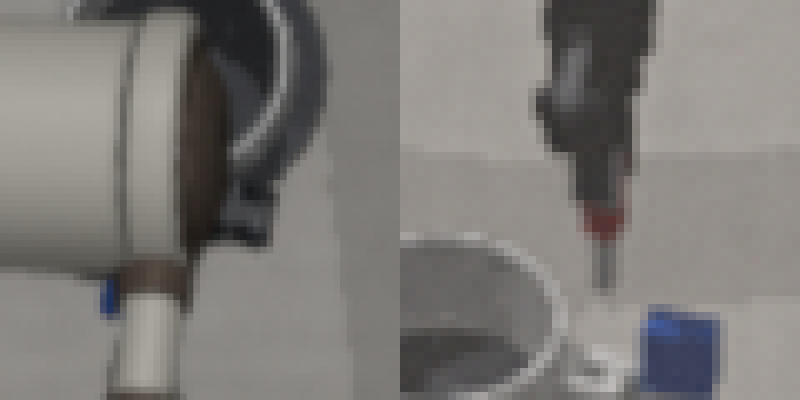

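```bash
python3 -c "
from h import *
np.set_printoptions(precision=1,suppress=True,linewidth=200)
e=load('s5');t=load('s2')
g=cv2.cvtColor(e['img'],6).astype(float)
print(g[216:229,328:342].astype(int))
w=np.clip(np.median(g[221:226,328:342],axis=1,keepdims=True)-g[221:226,328:342]-8,0,None);print('shaft u',(w*np.arange(328,342)).sum(1)/w.sum(1))
p=np.array([.48965,.10903,.1374])
for dx in(-.003,-.002,-.001,0,.001):
  print(dx,[np.round(proj(e,p+[dx,0.002,-h/1e3]),2) for h in(22.6,40,56.6)])
for x in(.491,.493,.495): print(x,proj(e,[x,.1207,.046]))
h=cv2.cvtColor(e['img'],6);print(h[230:241,326:342])
"
```

```text
[[145 144 145 145 119  74  64  67  69  76 117 146 145 145]
 [145 144 146 147 127  84  61  62  62  76 119 145 145 142]
 [144 143 144 147 129  92  63  61  62  94 130 145 144 144]
 [144 145 145 146 143 120  89  69  78 115 142 145 142 143]
 [144 145 145 146 145 136 109  85  99 129 146 144 143 142]
 [144 145 146 144 146 137 115  95 105 133 144 141 142 143]
 [141 143 145 145 144 140 115  94 106 131 144 143 142 143]
 [150 142 144 146 146 140 113  94 107 133 145 143 143 143]
 [155 143 145 146 146 138 115  92 106 132 143 144 142 142]
 [156 159 145 144 144 136 112  94 112 136 146 142 142 143]
 [151 162 141 141 143 141 132 118 127 144 144 144 144 144]
 [133 156 155 143 141 145 146 141 139 144 145 145 145 147]
 [118 151 161 143 140 150 157 153 144 150 156 157 146 122]]
shaft u [335.1 335.2 335.1 335.2 335. ]
-0.003 [array([335.9, 219. ]), array([335.9, 222.8]), array([336. , 226.4])]
-0.002 [array([335.6, 219. ]), array([335.6, 222.8]), array([335.7, 226.4])]
-0.001 [array([335.3, 219. ]), array([335.4, 222.8]), array([335.4, 226.4])]
0 [array([335., 219.]), array([335.1, 222.8]), array([335.1, 
[... 332 characters left out ...]
 160 161 160 162 158 131  96]
 [118 114 122 149 156 148 158 159 158 158 158 159 161 150 111  80]
 [116 117 140 149 132 144 154 158 158 158 158 158 159 146 100  67]
 [123 125 151 145 115 131 140 159 175 173 166 165 164 145 100  63]
 [117 153 162 128 118 130 132 156 182 184 178 171 168 148 100  64]
 [143 163 136 112 121 132 125 128 143 160 176 181 175 153 103  66]
 [162 138 110 105 121 133 125 111 109 140 170 167 152 137  95  67]
 [134 115 110 113 128 158 168 157 147 162 184 164 123 107  81  65]
 [108 111 111 106 112 136 154 160 167 179 186 154 105  92  87  81]
 [105 109 109 103 102 107 116 124 133 139 140 119  96  99 109 107]
 [107 107 105 104 104 105 102 103 105 103 102  98  97 107 116 117]]
```

```bash
python3 w.py 493.2 120 130 -.17; python3 -c "
from h import *
e=load('s5');p=ctrl.observe()['ee_pos']
for d in(0,.002): print([np.round(proj(e,p+[d,d,-h/1e3]),2) for h in(22.6,40,56.6)])"
```

```text
t 11.3833 pos [491.538 109.099 140.189] yaw -0.1708487456581138 zdir [-0.002 -0.    -1.   ] F [ 0.323  0.126 -1.393] w 15.80743108263255
units [-0.008 -0.441  0.407] turn z -0.008104924014995683
[array([334.51, 217.95]), array([334.54, 221.77]), array([334.57, 225.36])]
[array([333.88, 218.32]), array([333.91, 222.14]), array([333.94, 225.74])]
```

Emit:
send_rows(
  rotation=[
    [0,0,0],
    [0,0,0],
    [0,0,0],
    [0,0,0],
  ],
  offset=[
    [0.06,-0.45,0.3],
    [0,0,0.3],
    [0,0,0],
    [0,0,0],
  ],
  claw=[10,10,10,10],
)

```text
time_s: 11.72
ee_pos: [0.4952, 0.1207, 0.1253]
tcp_rot: [3.13, -0.266, -0.002]
wrist_force: [-0.2, 0.2, -0.3]
gripper_width: 0.0153
```

```bash
python3 w.py; python3 -c "
from h import *
np.set_printoptions(linewidth=200,suppress=True)
e=snap('side','s6');p=ctrl.observe()['ee_pos'];print(p)
g=cv2.cvtColor(e['img'],6)
print([np.round(proj(e,p-[0,0,h/1e3]),2) for h in(22.6,40,56.6)])
print(g[218:239,326:342])
cv2.imwrite('pics/c9.png',cv2.resize(e['img'][200:250,310:360],(600,600),interpolation=3))"
```

```text
t 11.7167 pos [495.193 120.717 125.341] yaw -0.16946822198651834 zdir [-0.001 -0.    -1.   ] F [-0.2    0.209 -0.255] w 15.334592679572328
[0.49548932 0.1206429  0.12574985]
[array([333.14, 223.36]), array([333.18, 227.15]), array([333.21, 230.71])]
[[145 147 146 125  68  52  54  57  68  80 114 142 145 143 142 144]
 [145 144 145 124  75  52  56  55  69  83 121 145 144 143 143 145]
 [143 145 145 136 106  76  61  59  68  81 110 139 144 143 144 143]
 [143 142 146 145 136 101  67  66  69  74 111 142 144 143 141 141]
 [162 147 142 146 138 105  63  62  66  67 117 147 144 142 144 143]
 [151 158 148 144 143 118  68  60  62  71 118 146 145 144 143 142]
 [125 150 156 144 146 134  97  68  69  85 124 146 146 143 141 142]
 [116 128 166 169 147 144 121  85  93 121 142 149 145 143 142 143]
 [116 120 157 169 149 144 128  97 102 130 149 148 144 145 146 144]
 [114 114 133 167 167 146 127  98 102 130 146 146 145 146 145 146]
 [117 113 118 161 170 146 127  96 101 129 145 144 143 145 137 118]
 [117 116 117 149 158 138 125  95  98 129 146 145 145 146 125  86]
 [116 116 117 146 155 145 134  98 100 133 158 157 156 150 120  76]
 [117 116 119 140 145 152 147 126 123 144 159 160 162 147 103  70]
 [115 116 141 146 131 148 154 153 152 156 160 160 162 142  93  63]
 [121 125 151 144 112 127 142 162 177 173 167 165 164 143  93  62]
 [116 154 161 127 107 114 126 159 180 184 178 171 169 145  96  66]
 [144 163 137 111 111 119 121 129 142 160 178 180 175 152  99  64]
 [161 140 111 105 118 129 125 111 110 139 170 162 139 120  83  64]
 [135 112 111 109 127 158 168 157 148 162 184 158 108  92  75  64]
 [108 112 112 107 113 138 152 160 168 179 186 152 100  89  85  81]]
```

View pics/c9.png

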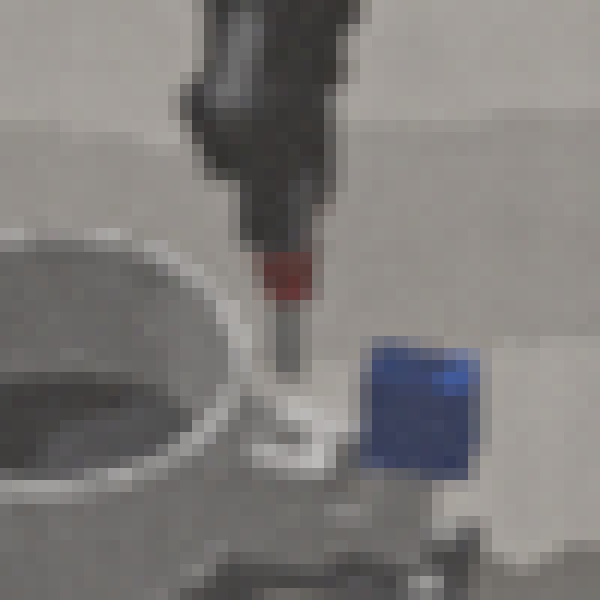

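Emit:
send_rows(
  rotation=[
    [0,0,0],
    [0,0,0],
    [0,0,0],
    [0,0,0],
  ],
  offset=[
    [0,0,0.4],
    [0,0,0.4],
    [0,0,0.2],
    [0,0,0],
  ],
  claw=[10,10,10,10],
)

```text
time_s: 12.1
ee_pos: [0.4939, 0.1206, 0.0986]
tcp_rot: [3.13, -0.267, -0.006]
wrist_force: [0.0, 0.8, -0.7]
gripper_width: 0.0152
```

Emit:
send_rows(
  rotation=[
    [0,0,0],
    [0,0,0],
    [0,0,0],
  ],
  offset=[
    [0,0,0.15],
    [0,0,0.15],
    [0,0,0],
  ],
  claw=[10,10,10],
)

```text
time_s: 12.35
ee_pos: [0.4951, 0.1206, 0.0926]
tcp_rot: [3.13, -0.267, -0.002]
wrist_force: [0.4, -0.2, -0.6]
gripper_width: 0.0157
```

```bash
python3 w.py 495.4 120.6 68.6 -.17
```

```text
t 12.35 pos [495.1   120.616  92.587] yaw -0.1700338387390242 zdir [-0.001  0.    -1.   ] F [ 0.447 -0.164 -0.6  ] w 15.737496010598765
units [ 0.013 -0.002  0.959] turn z -0.0003231361550217248
```

The tip is 10 mm inside the upper hole with no contact force.

Emit:
send_rows(
  rotation=[
    [0,0,0],
    [0,0,0],
    [0,0,0],
  ],
  offset=[
    [0,0,0.2],
    [0,0,0.2],
    [0,0,0],
  ],
  claw=[10,10,10],
)

```text
time_s: 12.6
ee_pos: [0.4948, 0.1206, 0.0821]
tcp_rot: [3.13, -0.267, -0.002]
wrist_force: [0.2, 0.0, -1.0]
gripper_width: 0.0154
```

Emit:
send_rows(
  rotation=[
    [0,0,0],
    [0,0,0],
    [0,0,0],
  ],
  offset=[
    [0,0,0.2],
    [0,0,0.15],
    [0,0,0],
  ],
  claw=[10,10,10],
)

```text
time_s: 12.85
ee_pos: [0.495, 0.1208, 0.0736]
tcp_rot: [-3.13, 0.267, 0.002]
wrist_force: [-0.5, 0.4, -1.9]
gripper_width: 0.015
```

Emit:
send_rows(
  rotation=[
    [0,0,0],
    [0,0,0],
    [0,0,0],
  ],
  offset=[
    [0,0,0.15],
    [0,0,0.1],
    [0,0,0],
  ],
  claw=[10,10,10],
)

```text
time_s: 13.1
ee_pos: [0.4956, 0.1209, 0.0685]
tcp_rot: [-3.13, 0.267, 0.0]
wrist_force: [-2.0, 2.2, 2.9]
gripper_width: 0.0158
```

Emit:
send_rows(
  rotation=[
    [0,0,0],
    [0,0,0],
    [0,0,0],
  ],
  offset=[
    [0,0,0.06],
    [0,0,0.04],
    [0,0,0],
  ],
  claw=[10,10,10],
)

```text
time_s: 13.35
ee_pos: [0.4965, 0.1209, 0.0683]
tcp_rot: [-3.13, 0.266, -0.001]
wrist_force: [-8.4, 1.4, 19.1]
gripper_width: 0.0157
```

Emit:
send_rows(
  rotation=[
    [0,0,0],
    [0,0,0],
  ],
  offset=[
    [0,0,0.04],
    [0,0,0],
  ],
  claw=[10,10],
)

```text
time_s: 13.52
ee_pos: [0.497, 0.1211, 0.0681]
tcp_rot: [-3.13, 0.266, -0.003]
wrist_force: [-9.0, 2.1, 23.0]
gripper_width: 0.0155
```

Pin seated: the TCP has stopped at 68 mm, where 68.6 was predicted for home, with 23 N pushing back. Now release and lift off.

Emit:
send_rows(
  rotation=[
    [0,0,0],
    [0,0,0],
    [0,0,0],
    [0,0,0],
    [0,0,0],
    [0,0,0],
    [0,0,0],
    [0,0,0],
    [0,0,0],
    [0,0,0],
  ],
  offset=[
    [0,0,0],
    [0,0,0],
    [0,0,0],
    [0,0,0],
    [0,0,-0.3],
    [0,0,-0.6],
    [0,0,-0.6],
    [0,0,-0.6],
    [0,0,0],
    [0,0,0],
  ],
  claw=[45,45,45,45,45,45,45,45,45,45],
)

```text
time_s: 14.35
ee_pos: [0.4963, 0.1206, 0.1181]
tcp_rot: [-3.13, 0.267, -0.004]
wrist_force: [0.5, -1.1, -0.8]
gripper_width: 0.0448
```

```bash
python3 w.py 457.3 127 120 -.17 457.3 127 50 -.17; python3 -c "
from h import *
np.set_printoptions(linewidth=200,suppress=True)
e=snap('side','s7');h=cv2.cvtColor(e['img'][205:245,320:345],40).astype(int)
m=((h[...,0]<8)|(h[...,0]>172))&(h[...,1]>90);y,x=np.nonzero(m);print(len(x),x.min()+320,x.max()+320,y.min()+205,y.max()+205,x.mean()+320)
for z in(.046,.066,.086):print(proj(e,[.4932,.1207,z]))"
```

```text
t 14.35 pos [496.316 120.61  118.089] yaw -0.16995244813271448 zdir [ 0.002 -0.    -1.   ] F [ 0.54  -1.057 -0.81 ] w 44.75519116535131
units [-1.581  0.012 -0.08 ] turn z 0.00045408688390449374
units [-0.006  0.001  2.8  ] turn z -0.0
41 332 335 226 236 333.5121951219512
(np.float64(333.9208802021505), np.float64(235.6352372918947))
(np.float64(333.8834554536607), np.float64(231.41675101038916))
(np.float64(333.84544276942285), np.float64(227.13199310416218))
```

Emit:
send_rows(
  rotation=[
    [0,0,0],
    [0,0,0],
    [0,0,0],
    [0,0,0],
    [0,0,0],
    [0,0,0],
    [0,0,0],
    [0,0,0],
  ],
  offset=[
    [-0.6,0,0],
    [-0.6,0,0],
    [-0.4,0,0],
    [0,0,0],
    [0,0,0.6],
    [0,0,0.6],
    [0,0,0.4],
    [0,0,0],
  ],
  claw=[50,50,50,50,50,50,50,50],
)

```text
time_s: 15.07
ee_pos: [0.4544, 0.1272, 0.0748]
tcp_rot: [3.13, -0.267, -0.008]
wrist_force: [0.6, -0.1, -0.9]
gripper_width: 0.0499
```

Emit:
send_rows(
  rotation=[
    [0,0,0],
    [0,0,0],
    [0,0,0],
    [0,0,0],
  ],
  offset=[
    [0,0,0.4],
    [0,0,0.4],
    [0,0,0.2],
    [0,0,0],
  ],
  claw=[50,50,50,50],
)

```text
time_s: 15.4
ee_pos: [0.4551, 0.1273, 0.0509]
tcp_rot: [3.13, -0.267, -0.004]
wrist_force: [-0.2, -0.1, 0.1]
gripper_width: 0.05
```

```bash
python3 w.py 457.3 127 52 -.17;python3 -c "
from h import *
e=snap('side','s8');cv2.imwrite('pics/c10.png',cv2.resize(e['img'][200:250,310:360],(600,600),interpolation=3))"
```

```text
t 15.4 pos [455.094 127.34   50.884] yaw -0.17000974451236617 zdir [-0.003 -0.    -1.   ] F [-0.185 -0.134  0.109] w 49.95045849652347
units [ 0.089 -0.001 -0.045] turn z -9.305323866562472e-05
```

View pics/c10.png

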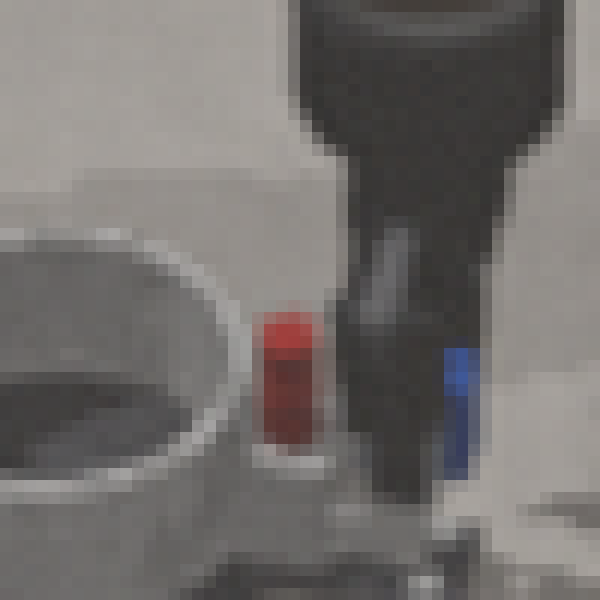

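The pin head sits on the lug and the fingers straddle the tabs. I'll close on them.

Emit:
send_rows(
  rotation=[
    [0,0,0],
    [0,0,0],
    [0,0,0],
    [0,0,0],
    [0,0,0],
    [0,0,0],
    [0,0,0],
    [0,0,0],
    [0,0,0],
  ],
  offset=[
    [-0.1,0,0],
    [0,0,0],
    [0,0,0],
    [0,0,0],
    [0,0,0],
    [0,0,0],
    [0,0,0],
    [0,0,0],
    [0,0,0],
  ],
  claw=[50,0,0,0,0,0,0,0,0],
)

```text
time_s: 16.2
ee_pos: [0.4544, 0.1306, 0.0531]
tcp_rot: [-3.125, 0.268, -0.003]
wrist_force: [2.2, 13.6, -0.2]
gripper_width: 0.0145
```

Emit:
send_rows(
  rotation=[
    [0,0,0],
    [0,0,0],
    [0,0,0],
    [0,0,0],
    [0,0,0],
    [0,0,0],
  ],
  offset=[
    [0,0,0],
    [0,0,0],
    [0,0,0],
    [0,0,0],
    [0,0,0],
    [0,0,0],
  ],
  claw=[0,0,0,0,0,0],
)

```text
time_s: 16.7
ee_pos: [0.4544, 0.1306, 0.0531]
tcp_rot: [-3.125, 0.268, -0.003]
wrist_force: [2.2, 13.3, 0.1]
gripper_width: 0.0144
```

```bash
python3 w.py;python3 -c "
from h import *
e=snap('side','s9');cv2.imwrite('pics/c11.png',cv2.resize(e['img'][200:250,310:360],(600,600),interpolation=3))"
```

```text
t 16.7 pos [454.449 130.571  53.117] yaw -0.17097935294542596 zdir [ 0.003  0.005 -1.   ] F [ 2.239 13.334  0.063] w 14.398099628963598
```

The grip is holding at a 14.4 mm opening but carries a 13 N side load, because the tabs sit about 3 mm off the commanded centre. I'll recentre.

Emit:
send_rows(
  rotation=[
    [0,0,0],
    [0,0,0],
    [0,0,0],
    [0,0,0],
  ],
  offset=[
    [0,-0.07,0],
    [0,-0.07,0],
    [0,0,0],
    [0,0,0],
  ],
  claw=[0,0,0,0],
)

```text
time_s: 17.08
ee_pos: [0.4544, 0.1306, 0.0531]
tcp_rot: [3.129, -0.266, -0.0]
wrist_force: [-3.6, -3.5, 7.3]
gripper_width: 0.0147
```

```bash
python3 w.py;python3 -c "
from h import *
e=snap('side','s10');a=load('side0');t=snap('top','t10');b=load('top0')
h=cv2.cvtColor(e['img'][205:245,320:345],40).astype(int)
m=((h[...,0]<8)|(h[...,0]>172))&(h[...,1]>90);y,x=np.nonzero(m);print('red',len(x),x.min()+320,x.max()+320,y.min()+205,y.max()+205)
# bystanders: change versus start
for n,A,B,L in(('side',a,e,dict(glue=(255,270,272,298),jar=(287,272,306,304),salt=(314,280,330,308),lid=(346,270,388,300),ring=(368,142,384,158),timer=(276,168,294,186))),
  ('top',b,t,dict(lid=(200,226,240,268),salt=(180,194,194,208),jar=(182,168,200,186),timer=(370,132,394,156),ring=(440,246,466,272),glue=(196,138,210,154)))):
  for k,(x0,y0,x1,y1) in L.items():
    d=cv2.absdiff(A['img'],B['img'])[y0:y1,x0:x1].max(2);print(n,k,d.mean().round(1),d.max())
"
```

```text
t 17.0833 pos [454.422 130.616  53.107] yaw -0.16960672732383886 zdir [-0.    -0.002 -1.   ] F [-3.604 -3.505  7.268] w 14.662670692183262
red 39 332 335 226 236
side glue 1.9 8
side jar 1.8 5
side salt 2.3 16
side lid 1.5 5
side ring 20.8 95
side timer 2.1 8
top lid 17.8 120
top salt 3.8 14
top jar 2.2 4
top timer 1.8 5
top ring 2.1 5
top glue 2.2 8
```

```bash
python3 -c "
from h import *
print(ctrl.sign_off())"
```

```text
the job is handed in; nothing more can be done
None
```

The job is done and handed in at about 17 s. The mould is shut, the pin is home, and the gripper is still holding the two blue tabs pressed together.

- **Shutting the half:** I pushed the outer face of the swinging tab round its arc until it met the stop. The force rose to about 14 N with no further movement, and the pictures showed the tabs side by side.
- **Pin:** It went down through both holes with almost no resistance. It stopped at the expected home height and pushed back with 23 N. After release, both a colour check and a picture showed the head resting on the lug, and the colour check at the very end gave the same result.
- **Tabs:** The first grip pulled sideways with 13 N because the tabs sat about 3 mm off centre, so I recentred the arm. The side force fell to about 5 N, with about 7 N upward.
- **Bystanders:** The jar, shaker, timer and small tub look unchanged in both views. The lid changed in the top view and the ring in the side view, most likely because the arm or its shadow covers them there. Each is unchanged in the other view.

**Checks that disagreed or failed:**
- The gripper read 15.5 mm on the 18 mm pin head and 14.5 mm on the tabs, which should measure 16 mm together. I took this as squeeze in the pads or the tab gap closing.
- The last close-up could not be viewed because the picture limit was reached, so the final check of the tabs rests on the force and opening readings.

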